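# Seat a power module in its spring-loaded test nest

## Robot

A 6-joint arm with a two-finger parallel gripper is mounted at the origin on a cart in front of the work surface, level with it; the furniture and walls round the work are solid. World frame = base frame: x ahead of the robot, y to its left, z up, the work surface at z = 0. Lengths are in mm, angles in rad, forces in N, time in s.
With the tool pointing down it reaches from about 350 to 975 mm from the base axis. Payload 4.9 kg.
Tool frame: the origin (TCP) lies where the fingers leave the gripper's body, on its centre line; the fingertips stand 73 mm ahead of it and the grasp point (between the pads) lies 54 mm ahead of it; z points along the fingers, y is the line along which they close (so a half turn about z gives the same grasp; the last joint's range is limited). The gripper opens to 85 mm and grips with 20 to 120 N. Pads are 22 mm wide; open, the fingers measure 114 mm over their backs; the gripper's body (76 mm by 85 mm) begins 54 mm behind the grasp point. The pads swing forward as they close: fully open they stand 13 mm farther back than shut.
Start: joints at [-1.434, 0.053, 1.613, -0, 1.476, -0.119], TCP at [158.133, -604.646, 303.904] pointing down, gripper open.
Joint ranges: [-3.01, 3.01], [-1.01, 2.22], [0.06, 2.58], [-1.02, 4.17], [0.09, 2.62], [-3.14, 3.14]. Speed limits (rad/s): [2.57, 2.57, 3.14, 3.14, 3.14, 3.14].

## Interface

Orientations are given as a unit quaternion [x, y, z, w].
In Python, from cell import r, eyes gives the robot as it stands. The module is installed in compiled form; this text tells all that it offers.
- The arm moves only by the shell command python3 -m crank 'ROWS' [FORCE]. ROWS is text: rows parted by semicolons, each of 7 numbers parted by spaces: the shift along the tool's x, y, z in units of 30 mm (1.0 is 30 mm), then the turn, a rotation vector about the tool's x, y, z in units of 5 degrees (1.0 is 5 degrees), then the opening, from 0 (shut) to 1 (fully open). A call has 1 to 8 rows; each row is the pose to reach, as a shift and turn from the pose commanded when the call began, along the tool's axes at that moment; what a row does not reach only later rows make up. A row lasts 1/10 s, in which the tool goes at most 50 mm and 8.59 degrees, less where a joint would pass 70% of its speed; a pose out of reach is approached as far as the arm can. A call with a gripper value outside its range is refused whole. The fingers move at their own pace and stop on an object; FORCE is the grip in N (left out, the last holds). Time passes only in rows, so rows that repeat a pose let the fingers close. It gives the time, the measured TCP pose, the force, the opening and the grip force at its end, in the units of the state.
- r.state(): the state, without advancing time (a new reading comes with each control period).
- eyes.read_camera(name): name is "scene" or "top" or "wrist"; returns the picture (400x640x3 uint8, red, green, blue); there is no depth.
- eyes.camera_info(name): a dict with "mtx" (3x3 intrinsics, pixels), "k1" (the pictures are not rectified: a ray, as slopes to the right and down, at radius r is drawn at 1 + k1 r^2 times it, then the intrinsics apply), "cam_to_world" (4x4, takes a point from camera to world coordinates); the wrist camera has in their place "hand_eye" (4x4, takes a point from camera to tool coordinates, whose origin is the TCP and whose axes are the flange's). Camera axes: x right, y down, z forward; pixel columns grow to the right and rows downward; lengths in mm; the calibration is good to about 2 mm. A picture is of the moment at which its call begins: read the wrist's pose just before it. camera_info takes no time and is no camera call.
- r.close_job(): hands the job in; it is judged then, once.
The state is a dict: "t": time; "joints": joint angles; "qvel": joint speeds; "joint_torque": joint torques, N m; "position": TCP position; "ee_rot": TCP orientation; "contact_force": force on the tool from outside, world axes, zero at the start; "torque": the same for the moment, N m; "gripper_width": finger opening in mm; "gripper_force": force on a finger pad.
Only numpy, scipy, OpenCV 4.12 (cv2) and the standard library are available. Lean on these libraries where they do the work, as an engineer would, in place of code of your own. Each camera call takes 0.05 s, during which the arm holds its last target. There are 200 camera calls.

## Task

Load the black power module into the blue-and-aluminium test nest: tuck its bare metal tongue under the blue lip, push it in against the spring block, and lower its tail behind the low heel stop so that the module lies flat and square on the nest plate, held there by the spring. Be gentle with module and nest, never forcing them, leave the tape roll, flux jar and solder reel where they are, and let go of the module at the end.

Things in the scene. Friction and masses are not known exactly. Their poses are not given: they have to be found in the camera images.
- module_center (a point): Centre of the loose power module, half-way up its 28 mm, in the middle of its case. Case 74 (x) x 46 (y) x 28 mm: lower 8 mm aluminium, above it black plastic, orange stripe on top near the tongue. x points to the tongue, z up. In this frame the tail is at x = -37, the underside at z = -14, the top at +14 mm. 0.2 to 0.35 kg. Starts flat on the bench; grip it across the 46 mm.
- module_tail (a point): Point on the module: middle of the lower edge of its tail end, 37 mm from the case centre in -x, on the underside.
- module_nose (a point): Middle of the lower edge of the tip of the module's tongue, 59 mm from the case centre in +x, on the underside. The tongue is the bare aluminium base plate running on 22 mm past the case (from x = 37 to 59 mm), 34 mm wide, 8 mm thick, flush with the underside. The whole module is 96 mm long.
- module: The whole module; origin on the underside, 14 mm below module_center, same axes.
- nest_seat (a point): Point on the plate face of the fixed test nest (8 mm above the bench) where the middle of the seated module's underside lies. x points to the lip end (roughly away from the robot), z up. Plate x -62..92, y -42..42 mm. Four white corner guides at |x| = 23..36, 10 mm high, inner faces at y = +-24.5 (1.5 mm play a side), 3 mm lead-in bevels on top; the sides between them are open.
- nest_heel (a point): Middle of the foot of the heel stop's inner face, on the plate face 37 mm from nest_seat in -x. The heel stop is a blue block 36 mm wide (y), 14 mm thick, 8 mm high, with a 2 mm bevel on its inner top edge. The seated module's tail leans on it.
- nest_lip (a point): Middle of the lower edge of the blue lip's front, 50 mm from nest_seat in +x and 13 mm above the plate face. The lip runs on to x = 80, is 6 mm thick, 68 mm wide, on pillars at |y| = 20..34 mm; the spring block is below it. A level module cannot pass under it over the heel stop: go in nose down, tail raised (0.2 rad serves), then lay it flat. Seated, the tongue tip is 9 mm under the lip.
- spring_face (a point): Middle of the front face of the brass spring block under the lip (28 mm wide, from 1.5 to 11 mm above the plate face); with the block free it lies 55 mm from nest_seat in +x.
- spring_block (a joint): How far the spring block is pushed in along the nest's +x: 0 free, 0.004 m with the module seated, hard stop at 0.007 m. It resists with 2.4 N at the start, 4.8 N at 4 mm, 6.6 N at 7 mm. For the tail to pass the heel stop, the tongue must push it in beyond 4 mm.
- tape_roll: Loose roll of black insulating tape, 56 mm across, 19 mm high; a bystander. Origin under its centre.
- jar_flux: Loose jar, white lid on brown, 50 mm across, 26 mm high; a bystander. Origin under its centre.
- reel: Loose reel of solder with yellow top, 85 x 56 x 40 mm; a bystander. Origin under its centre.
- nest: The whole fixed nest; origin on the bench 8 mm below nest_seat, same axes.

How it is judged (in metres and radians):
On the way:
1. the tongue is under the lip with the tail still raised, the spring block pushed in (x of module_nose in the frame of nest_seat above 0.053 m and z of module_nose in the frame of nest_seat below 0.009 m and z of module_tail in the frame of nest_seat above 0.004 m and value of joint spring_block above 0.001 m), for 0.05 s.
At the end, for the whole second after the job is handed in: The module lies flat on the nest plate (both end edges within 1.5 mm of it, tilt under 0.03 rad) and square (within 0.05 rad), tail within 3 mm of the heel stop, within 3 mm of the middle sideways, spring block pushed in over 2 mm; released and at rest (z of module_tail in the frame of nest_seat between -0.003 and 0.0015 m and z of module_nose in the frame of nest_seat between -0.003 and 0.0015 m and x of module_tail in the frame of nest_seat between -0.04 and -0.034 m and y of module_tail in the frame of nest_seat between -0.003 and 0.003 m and angle between the x axis of module_center and the x axis of nest_seat, either way round below 0.05 rad and angle between module_center's own z axis and vertical below 0.03 rad and value of joint spring_block above 0.002 m and linear speed of module below 0.01 m/s); the robot touches nothing.
It fails at once if the module is forced against the nest with more than 120 N (contact force between module and nest above 120 N).
It fails at once if the fingers press on the nest with more than 50 N (contact force between the fingers and nest above 50 N).
It fails at once if the tape roll is moved more than 30 mm (distance of tape_roll from where it was at the start of the episode above 0.03 m).
It fails at once if the flux jar is moved more than 30 mm (distance of jar_flux from where it was at the start of the episode above 0.03 m).
It fails at once if the solder reel is moved more than 30 mm (distance of reel from where it was at the start of the episode above 0.03 m).
It also fails if it takes over 54 s, if anything falls off the work surface, if the arm or the gripper's body presses on something with over 40 N, if the wrist force passes 120 N, or if a joint passes its speed limit or range.

## Working session

There is one attempt and no reset: what is moved stays moved. The work goes in short steps, Python scripts to look and compute and a shell command to move; the robot and the scene stay as the last step left them, time stands still between calls to the robot, and variables do not carry over. Pictures are saved under pics/ and viewed, at most 10 in all, crops included, and the job is handed in when it is done.

```bash
ls; mkdir -p pics
python3 - <<'E'
from cell import r,eyes
import cv2,numpy as np
np.set_printoptions(suppress=True,precision=4)
for n in("scene","top"):
    im=eyes.read_camera(n); cv2.imwrite(f"pics/{n}0.png",im[:,:,::-1]); i=eyes.camera_info(n); print(n,i)
print(eyes.camera_info("wrist")); print(r.state())
E
```

```text
pics
scene {'mtx': array([[407.3415,   0.    , 318.4043],
       [  0.    , 407.3415, 193.7362],
       [  0.    ,   0.    ,   1.    ]]), 'k1': 0.03502235461361913, 'cam_to_world': array([[ -0.8888,  -0.3429,   0.304 , 267.2842],
       [ -0.458 ,   0.6414,  -0.6156, 691.7479],
       [  0.0161,  -0.6863,  -0.7271, 814.633 ],
       [  0.    ,   0.    ,   0.    ,   1.    ]])}
top {'mtx': array([[499.493 ,   0.    , 311.9336],
       [  0.    , 499.493 , 204.7652],
       [  0.    ,   0.    ,   1.    ]]), 'k1': 0.041472506548317224, 'cam_to_world': array([[  -0.0206,   -0.9973,    0.071 ,  496.4175],
       [  -0.9997,    0.0212,    0.0075,   49.2059],
       [  -0.009 ,   -0.0708,   -0.9974, 1261.9887],
       [   0.    ,    0.    ,    0.    ,    1.    ]])}
{'mtx': array([[347.0287,   0.    , 319.2812],
       [  0.    , 347.0287, 202.8026],
       [  0.    ,   0.    ,   1.    ]]), 'k1': -0.0587446357884965, 'hand_eye': array([[  0.0011,  -0.9571,  -0.2897,  73.7842],
       [  1.    ,   0.0012,  -0.    ,   1.0979],
       [  0.0003,  -0.2897,   0.9571, -70.4551],
       [  0.    ,   0.    ,   0.    ,   1.    ]])}
{'t': 0.1, 'joints': array([-1.434 ,  0.0533,  1.6141,  0.    ,  1.476 , -0.119 ]), 'qvel': array([ 0.0005,  0.0003, -0.0012, -0.0008, -0.0018,  0.0005]), 'joint_torque': array([ -0.0014, -39.4907, -37.1365,  -0.0002,   0.0039,   0.    ]), 'position': array([ 158.0889, -604.2337,  302.7963]), 'ee_rot': array([ 0.9918,  0.1275,  0.    , -0.0009]), 'contact_force': array([-0.1747,  0.3952, -0.8911]), 'torque': array([-0.0512,  0.0133, -0.0059]), 'gripper_force': 0.0, 'gripper_width': 85.29485161097392}
```

View pics/top0.png

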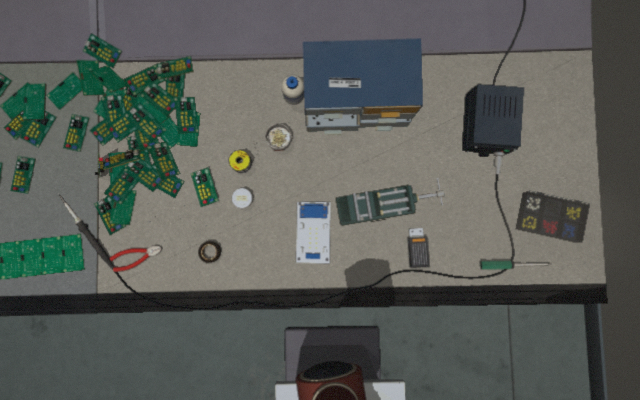

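View pics/scene0.png

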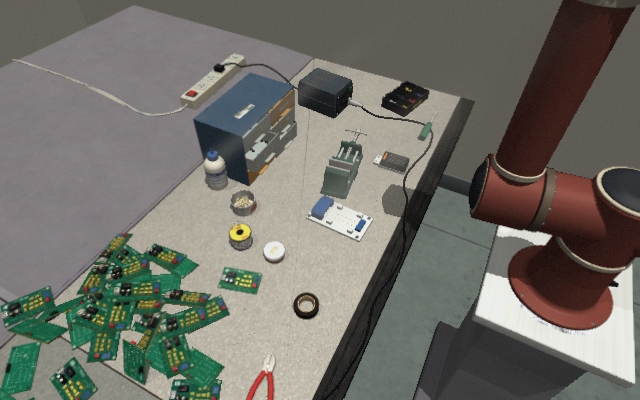

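The top view shows the module at (418,248) with its tongue up at about (416,232), away from the robot. The nest is at (313,232) with its lip at (313,211) and heel at (313,256). A green vise stands between them at (375,205). The scene view agrees: module (392,160), nest (340,218).

```bash
cat > h.py <<'E'
from cell import r,eyes
import cv2,numpy as np
from scipy.spatial.transform import Rotation as R
np.set_printoptions(suppress=True,precision=3)
def tool(s=None):
    s=s or r.state(); T=np.eye(4); T[:3,:3]=R.from_quat(s["ee_rot"]).as_matrix(); T[:3,3]=s["position"]; return T
def cam(n,T=None):
    i=eyes.camera_info(n); return i["mtx"],i["k1"],(i["cam_to_world"] if n!="wrist" else T@i["hand_eye"])
def cast(c,uv,z):
    m,k,T=c; uv=np.asarray(uv,float).reshape(-1,1,2)
    n=cv2.undistortPoints(uv,m,np.array([k,0,0,0,0]))[:,0]
    d=np.c_[n,np.ones(len(n))]@T[:3,:3].T; o=T[:3,3]
    return o+d*((z-o[2])/d[:,2])[:,None]
def proj(c,P):
    m,k,T=c; P=np.atleast_2d(P).astype(float); Q=(P-T[:3,3])@T[:3,:3]
    return cv2.projectPoints(Q,np.zeros(3),np.zeros(3),m,np.array([k,0,0,0,0]))[0][:,0]
def delta(Tgoal,T=None):
    "rows from commanded pose: shift (x30mm), turn (x5deg), in tool axes"
    T=tool() if T is None else T
    D=np.linalg.inv(T)@Tgoal
    return np.r_[D[:3,3]/30,np.degrees(R.from_matrix(D[:3,:3]).as_rotvec())/5]
E
python3 - <<'E'
from h import *
c=cam("top")
print("module",cast(c,[[416,228],[418,248],[418,268]],20))
print("nest",cast(c,[[313,202],[313,232],[313,262]],8))
print("others",cast(c,[[209,251],[242,198],[240,160]],20))
print("vise",cast(c,[[340,190],[413,185],[340,222],[413,215]],40))
E
```

```text
module [[ 521.722 -197.865   20.   ]
 [ 472.349 -200.975   20.   ]
 [ 423.393 -199.14    20.   ]]
nest [[592.622  55.765   8.   ]
 [517.211  57.332   8.   ]
 [442.5    58.885   8.   ]]
others [[475.524 315.681  20.   ]
 [605.484 232.701  20.   ]
 [701.261 236.636  20.   ]]
vise [[ 618.307  -11.32    40.   ]
 [ 626.71  -190.3     40.   ]
 [ 539.726   -9.386   40.   ]
 [ 553.142 -187.743   40.   ]]
```

Run:
```python
from h import *
G=np.eye(4);G[:3,:3]=R.from_quat([1,0,0,0]).as_matrix();G[:3,3]=[480,-200,250]
d=delta(G);print(d); m=delta(np.block([[G[:3,:3],np.array([[330],[-400],[290]])],[0,0,0,1]]));print(m)
```

```text
[ 13.79  -10.318   1.783  -0.021  -0.      2.931]
[ 7.266 -5.136  0.438 -0.021 -0.     2.931]
```

```bash
python3 -m crank '7 -5 0.5 0 0 1.5 1;13.8 -10.3 1.8 0 0 2.93 1;13.8 -10.3 1.8 0 0 2.93 1;13.8 -10.3 1.8 0 0 2.93 1;13.8 -10.3 1.8 0 0 2.93 1;13.8 -10.3 1.8 0 0 2.93 1;13.8 -10.3 1.8 0 0 2.93 1;13.8 -10.3 1.8 0 0 2.93 1'
python3 - <<'E'
from h import *
G=np.eye(4);G[:3,:3]=R.from_quat([1,0,0,0]).as_matrix();G[:3,3]=[480,-200,250]
print(delta(G))
E
```

```text
t: 0.9
position: [407.3, -292.0, 262.4]
ee_rot: [1.0, -0.0, -0.0, -0.0]
contact_force: [0.2, -0.1, -0.6]
gripper_width: 85.7
gripper_force: 0.0
[ 2.424 -3.066  0.413 -0.001  0.001 -0.002]
```

```bash
python3 -m crank '2.4 -3.05 0.4 0 0 0 1;2.4 -3.05 0.4 0 0 0 1;2.4 -3.05 0.4 0 0 0 1;2.4 -3.05 0.4 0 0 0 1;2.4 -3.05 0.4 0 0 0 1'
python3 - <<'E'
from h import *
s=r.state();im=eyes.read_camera("wrist");print(s["position"],s["ee_rot"]);np.save("w1.npy",tool(s))
cv2.imwrite("pics/w1.png",im[:,:,::-1])
E
```

```text
t: 1.4
position: [478.3, -202.3, 250.5]
ee_rot: [1.0, 0.0, -0.001, -0.0]
contact_force: [1.0, -1.3, -0.2]
gripper_width: 85.2
gripper_force: 0.0
[ 478.324 -202.307  250.479] [ 1.     0.    -0.001 -0.   ]
```

View pics/w1.png

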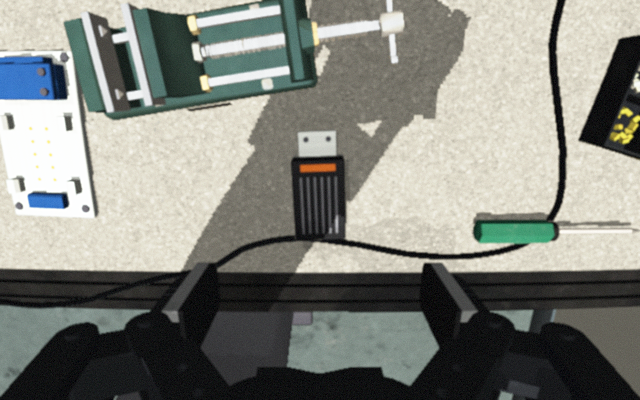

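The wrist view shows the module square on: tongue tip (317,131), orange stripe (318,168), tail at row ~238 with the cable just behind it. The vise is at upper left, and part of the nest is at the left edge.

Run:
```python
from h import *
im=cv2.imread("pics/w1.png");T=np.load("w1.npy");c=cam("wrist",T)
g=im.max(2)
for y in (128,130,132,140,150,154,156,158,160,180,200,220,230,234,238,242): print(y,g[y,286:352:3])
print("col305",g[225:250,305],"col 335",g[225:250,335])
hsv=cv2.cvtColor(im,cv2.COLOR_BGR2HSV);o=cv2.inRange(hsv,(5,150,120),(18,255,255));o[:, :250]=0;o[:,400:]=0
ys,xs=np.nonzero(o[:260]);print("orange",xs.min(),xs.max(),ys.min(),ys.max(),cast(c,[[xs.mean(),ys.mean()]],28))
print(proj(c,[[470,-200,28]]))
```

```text
128 [119 118 130 112 126 113 117 119 120 115 117 119 119 127 116 113 122 127
 117 121 125 129]
130 [120 125 129 121 126 114 120 120 122 123 122 126 129 129 135 142 148 115
 118 127 126 127]
132 [123 125 128 121 155 184 187 190 200 203 204 206 205 210 213 212 207 112
 120 123 122 124]
140 [122 117 123 118 170 208  96 109 213 212 211 213 212 184  99 195 210 108
 122 121 117 124]
150 [124 115 124 114 149 205 205 205 209 204 210 206 205 203 206 205 203 111
 124 123 117 127]
154 [120 121 119 107 146 207 206 209 204 203 212 205 203 200 198 196 194  97
  95 115 123 128]
156 [118 133 115  84 106 157 158 143 146 142 136 137 112 106  83  89  79  48
  30  86 128 128]
158 [114 127  77  24  20  34  30  21  23  14  12   8  16   5  13   6  14   6
   9  66 129 120]
160 [117 115  40  17  21  16  13  15  21  21  25  26  23  20  28  23  30  31
  29  42  99 111]
180 [127 119  63  32  44  93  25  90  38  66  63  38  91  26  92  32  71  59
  34  35  96 111]
200 [127 120 103  27  26  86  34  64  53  43  83  25  86  33  77  47  54  70
  29  31 121 129]
220 [114 120 116  36  27  58  59  35  78  25  79  22  73  34  61  61  82 175
  64  59 153 228]
230 [118 114 122  55  18  28  63  19  64  20  75  26  61  38  59 132  77 163
  54  52 205 227]
234 [120 104 111  56  20  22  39  22  36  17  31  25  21  38  58  66  52  64
  55  55 200 208]
238 [ 18  22  13  45  24  19  20  22  22  16  24  41  32  55  54  49  47  47
  40  65 190 218]
242 [100  97 102 112 116 108  95  94  88 112 163 148  96  95  46  28  21  17
  18  16  15   9]
col305 [ 35  33  32  37  40  36  34  37  33  34  20  24  25  17  18  40  76  98
 102  95 100  95  93 102 108] col 335 [144 142 133 130 124 123 119 101  83  61  55  53  60  53  33  14  22  22
  45 110 171 210 226 220 211]
orange 300 335 164 171 [[ 495.008 -201.876   28.   ]]
[[315.44  195.654]]
```

Run:
```python
from h import *
T=np.load("w1.npy");c=cam("wrist",T)
print(cast(c,[[298,131.5],[336.5,130.3]],8))
print(cast(c,[[292.5,157.5],[345,156],[293,170],[345,170],[295,230],[346,230],[296,240],[346,239]],28))
```

```text
[[ 523.601 -184.325    8.   ]
 [ 524.722 -218.539    8.   ]]
[[ 503.631 -180.548   28.   ]
 [ 505.007 -225.115   28.   ]
 [ 492.829 -180.768   28.   ]
 [ 492.925 -225.388   28.   ]
 [ 437.709 -181.479   28.   ]
 [ 437.811 -227.591   28.   ]
 [ 427.931 -182.206   28.   ]
 [ 429.018 -227.813   28.   ]]
```

```bash
cat >> h.py <<'E'
def goal(p,yaw=0,pitch=0):
    "tool pose; pitch>0 = module nose down"
    G=np.eye(4);G[:3,:3]=(R.from_euler("z",yaw)*R.from_euler("y",pitch)*R.from_quat([1,0,0,0])).as_matrix();G[:3,3]=p;return G
E
python3 - <<'E'
from h import *
print(r.state()["position"]);print(delta(goal([466,-203.7,78],.03)))
E
```

```text
[ 478.138 -202.892  250.706]
[-0.401  0.026  5.757  0.002  0.007 -0.348]
```

```bash
python3 -m crank '-0.4 0.03 4.5 0 0 -0.35 1;-0.4 0.03 4.5 0 0 -0.35 1;-0.4 0.03 4.5 0 0 -0.35 1;-0.4 0.03 4.5 0 0 -0.35 1;-0.4 0.03 4.5 0 0 -0.35 1'
python3 - <<'E'
from h import *
s=r.state();im=eyes.read_camera("wrist");print(s["position"],s["ee_rot"]);np.save("w2.npy",tool(s))
cv2.imwrite("pics/w2.png",im[:,:,::-1])
print(delta(goal([466,-203.7,78],.03)))
E
```

```text
t: 1.95
position: [466.2, -204.3, 116.4]
ee_rot: [1.0, 0.014, -0.0, -0.0]
contact_force: [-0.7, -0.2, 0.2]
gripper_width: 84.8
gripper_force: 0.0
[ 466.242 -204.324  116.388] [ 1.     0.014 -0.    -0.   ]
[-0.052 -0.041  1.337  0.021 -0.032 -0.009]
```

View pics/w2.png

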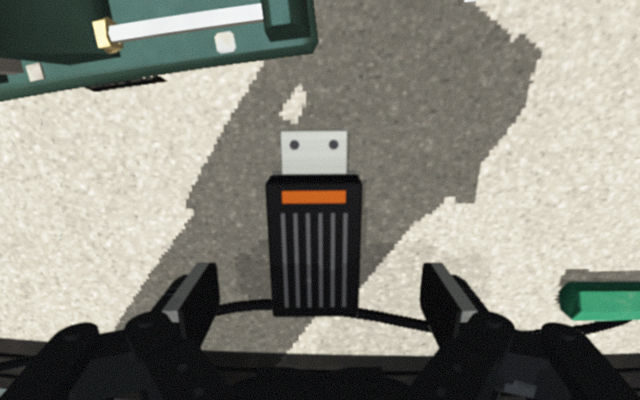

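The close wrist view shows the tongue tip at row 131 (columns 281–347), the foot of the case front at row 176, the tail edge at row 316, and the module roughly midway between the fingers.

Run:
```python
from h import *
im=cv2.imread("pics/w2.png");g=im.max(2)
print(g[170:192,300],g[305:325,300]);print(g[250,262:282],g[250,350:368])
T=np.load("w2.npy");c=cam("wrist",T)
print(cast(c,[[281,131],[347.5,131],[281,176],[347.5,176]],8))
print(cast(c,[[268,185],[361,184],[273.5,316],[357.5,316]],28))
```

```text
[196 197 194 171 120  51  24  15  21  10  14  14  17  19  25  30  36  28
  24  49 109 169] [ 30  38  34  19  18  11  14  20  21  15  26  51  90 112 118 115 122 124
 121 119]
[105 108 104 105 101 101  78  48  22  30  24  23  27  23  25  13  33  18
  27  40] [ 32  21  28  29  22  28  27  21  21  35  66  95 102  98  96  98 100 101]
[[ 523.655 -184.245    8.   ]
 [ 524.655 -218.022    8.   ]
 [ 500.262 -184.238    8.   ]
 [ 501.309 -219.241    8.   ]]
[[ 500.225 -180.227   28.   ]
 [ 502.022 -224.023   28.   ]
 [ 428.182 -182.067   28.   ]
 [ 429.566 -226.984   28.   ]]
```

```bash
python3 -m crank '-0.06 -0.04 1.28 0 0 0 1;-0.06 -0.04 1.28 0 0 0 1;-0.06 -0.04 1.28 0 0 0 1;-0.06 -0.04 1.28 0 0 0 0.4;-0.06 -0.04 1.28 0 0 0 0.4;-0.06 -0.04 1.28 0 0 0 0.4;-0.06 -0.04 1.28 0 0 0 0.4;-0.06 -0.04 1.28 0 0 0 0.4' 60; python3 -m crank '0 0 0 0 0 0 0.4;0 0 0 0 0 0 0.4;0 0 0 0 0 0 0.4;0 0 0 0 0 0 0.4' 60
```

```text
t: 2.8
position: [465.9, -202.8, 79.4]
ee_rot: [1.0, 0.015, 0.001, 0.001]
contact_force: [-0.1, 0.4, 6.1]
gripper_width: 44.7
gripper_force: 64.9
t: 3.2
position: [466.0, -202.8, 79.4]
ee_rot: [1.0, 0.015, 0.001, 0.001]
contact_force: [-1.4, 0.7, 6.5]
gripper_width: 45.0
gripper_force: 64.9
```

Module held at 45 mm. Next I lift it and move to look at the nest.

```bash
python3 -m crank '0 0 -1 0 0 0 0.4;0 0 -2.5 0 0 0 0.4;0 0 -4 0 0 0 0.4;0 0 -5.5 0 0 0 0.4;0 0 -7 0 0 0 0.4;-0.2 -2 -8 0 0 0 0.4;-0.4 -3.6 -9 0 0 0 0.4;-0.4 -5.2 -9 0 0 0 0.4'
python3 - <<'E'
from h import *
print(delta(goal([445,58,348],.0)))
E
```

```text
t: 4.0
position: [449.1, -65.5, 346.8]
ee_rot: [1.0, 0.014, 0.002, 0.001]
contact_force: [1.9, -0.3, -3.1]
gripper_width: 44.7
gripper_force: 63.9
[-0.02  -4.117 -0.046  0.017 -0.046  0.324]
```

```bash
python3 -m crank '0 -1.5 0 0 0 0.3 0.4;0 -3 0 0 0 0.3 0.4;0 -3.7 0 0 0 0.3 0.4;0 -3.7 0 0 0 0.3 0.4;0 -3.7 0 0 0 0.3 0.4;0 -3.7 0 0 0 0.3 0.4;0 -3.7 0 0 0 0.3 0.4'
python3 - <<'E'
from h import *
s=r.state();im=eyes.read_camera("wrist");print(s["position"],s["ee_rot"],s["contact_force"]);np.save("w3.npy",tool(s))
cv2.imwrite("pics/w3.png",im[:,:,::-1])
E
```

```text
t: 4.7
position: [445.9, 43.9, 343.7]
ee_rot: [1.0, 0.001, -0.0, 0.0]
contact_force: [0.6, 0.0, -4.3]
gripper_width: 44.8
gripper_force: 63.9
[445.872  43.91  343.736] [ 1.     0.001 -0.     0.   ] [ 0.618  0.007 -4.347]
```

View pics/w3.png

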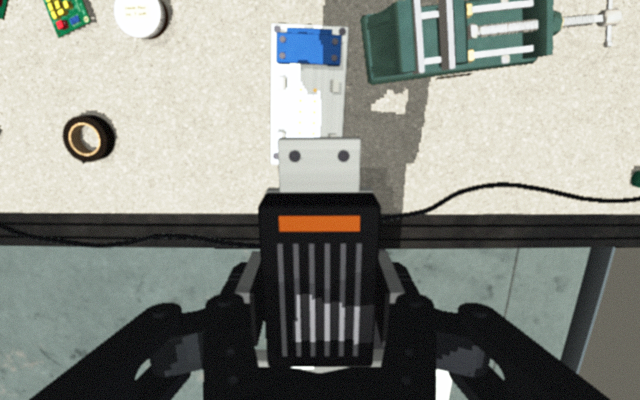

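The wrist view shows the nest lip (blue, 277–341 × 27–65), the plate edges at columns ~271–348 and four guides. The heel is hidden behind the tongue, and the vise starts at column ~363 by the lip. The held module's tongue tip is at row 138, columns 279–361.

```bash
cat > nest.py <<'E'
from h import *
def blue(im,roi):
    h=cv2.cvtColor(im,cv2.COLOR_BGR2HSV);m=cv2.inRange(h,(100,120,60),(125,255,255))
    k=np.zeros_like(m);x0,y0,x1,y1=roi;k[y0:y1,x0:x1]=m[y0:y1,x0:x1]
    k=cv2.morphologyEx(k,cv2.MORPH_CLOSE,np.ones((5,5)))
    q=max(cv2.findContours(k,0,1)[0],key=cv2.contourArea);return cv2.minAreaRect(q),cv2.approxPolyDP(q,4,True)[:,0]
E
python3 - <<'E'
from nest import *
im=cv2.imread("pics/w3.png");T=np.load("w3.npy");c=cam("wrist",T)
b,p=blue(im,(250,10,360,100));print(b,p.tolist());print(cast(c,p,27))
g=im[:,:,0].astype(int)
for y in (80,100,120,150): print(y,g[y,262:280],g[y,336:356])
print(g[14:30,310])
t=cv2.imread("pics/top0.png");ct=cam("top")
b,p=blue(t,(290,195,335,225));print("top lip",p.tolist(),cast(ct,p,27))
b,p=blue(t,(290,240,335,270));print("top heel",p.tolist(),cast(ct,p,16))
E
```

```text
((308.23846435546875, 45.907691955566406), (63.39619064331055, 34.54266357421875), 2.337306022644043) [[277, 34], [279, 62], [339, 62], [340, 36], [330, 30], [289, 28]]
[[583.975  86.905  27.   ]
 [556.569  85.485  27.   ]
 [556.718  22.614  27.   ]
 [582.176  22.02   27.   ]
 [587.884  32.386  27.   ]
 [589.712  74.444  27.   ]]
80 [211 209 214 222 223 223 215 206 226 253 255 255 255 255 255 255 255 255] [215 206 212 214 214 212 215 211 193 148 114 104 114 117 117 115 116 117
 122 118]
100 [218 215 212 211 210 216 216 201 225 254 255 255 255 255 255 255 255 255] [210 212 215 212 211 211 209 192 154 117 112 122 116 127 129 129 123 118
 115 113]
120 [219 217 210 213 211 215 210 203 231 255 255 255 255 255 255 255 255 255] [211 213 213 210 210 208 188 156 114 106 108 117 116 121 120 114 110 117
 119 113]
150 [205 212 218 219 213 211 208 210 233 255 255 255 255 255 255 255 234 203] [207 208 205 192 171 148 132 126 139 153 171 189 196 209 212 208 203 206
 207 208]
[196 203 207 199 205 208 212 215 202 170 180 233 230 216 200 209]
top lip [[302, 206], [301, 216], [326, 216], [322, 205]] [[581.803  83.133  27.   ]
 [557.05   86.084  27.   ]
 [555.747  24.231  27.   ]
 [583.234  33.521  27.   ]]
top heel [[306, 255], [318, 257]] [[460.455  75.838  16.   ]
 [454.914  46.164  16.   ]]
```

Run:
```python
from h import *
c=cam("wrist",np.load("w3.npy"))
print(cast(c,[[269.8,80],[344.7,80],[269.8,100],[343.7,100],[269.8,120],[342.7,120],[269.8,150],[340.5,150],[310,24]],8))
print("front lip top",cast(c,[[279,65],[340,65.5]],27))
T=np.load("w3.npy"); z=T[2,3]-79.4+8
print("tip",cast(c,[[279,138.5],[361,138.5]],z),"stripe",cast(c,[[278,223],[361,223]],z+20))
print(delta(goal([430,55,250],.0)))
```

```text
[[539.408  98.295   8.   ]
 [539.604  14.937   8.   ]
 [517.818  98.986   8.   ]
 [518.03   15.587   8.   ]
 [495.651  99.72    8.   ]
 [495.881  16.245   8.   ]
 [461.203 100.905   8.   ]
 [461.46   18.07    8.   ]
 [597.152  53.383   8.   ]]
front lip top [[553.582  85.557  27.   ]
 [553.241  21.503  27.   ]]
tip [[504.133  59.322 272.336]
 [504.261  26.079 272.336]] stripe [[475.072  58.307 292.336]
 [475.193  27.282 292.336]]
[-0.528 -0.37   3.128  0.002  0.005  0.031]
```

```bash
cat >> nest.py <<'E'
SEAT=[504.5,57.8,8];NY=-0.032;OFF=[0.7,1.0,79.4]
def mgoal(x,z,pitch,y=0,wy=0.):
    "tool pose for tongue tip lower edge at nest (x,y,z), nose-down pitch; wy = yaw of module relative to tool"
    N=np.eye(4);N[:3,:3]=R.from_euler("z",NY).as_matrix();N[:3,3]=SEAT
    M=np.eye(4);M[:3,:3]=R.from_euler("y",pitch).as_matrix();M[:3,3]=np.r_[x,y,z]-M[:3,:3]@[59,0,0]
    C=np.eye(4);C[:3,:3]=(R.from_euler("z",wy)*R.from_quat([1,0,0,0])).as_matrix();C[:3,3]=OFF
    return N@M@C
def minv(T=None):
    "estimated nose, tail in nest and pitch from measured tool pose"
    T=tool() if T is None else T
    N=np.eye(4);N[:3,:3]=R.from_euler("z",NY).as_matrix();N[:3,3]=SEAT
    C=np.eye(4);C[:3,:3]=R.from_quat([1,0,0,0]).as_matrix();C[:3,3]=OFF
    M=np.linalg.inv(N)@T@np.linalg.inv(C)
    return (M@[59,0,0,1])[:3],(M@[-37,0,0,1])[:3],R.from_matrix(M[:3,:3]).as_euler("xyz")
E
python3 - <<'E'
from nest import *
G=mgoal(38,60,.2);print(G[:3,3],delta(G),delta(mgoal(38,60,.2),mgoal(44,60,.2)))
E
```

```text
[501.17   58.907 157.4  ] [ 1.846 -0.495  6.213  0.041 -2.287  0.396] [-0.196  0.     0.04   0.    -0.     0.   ]
```

```bash
python3 -m crank '0.5 -0.5 1.5 0 -0.7 0.2 0.4;1 -0.5 3 0 -1.4 0.4 0.4;1.4 -0.5 4.5 0 -2.1 0.4 0.4;1.85 -0.5 6.2 0 -2.3 0.4 0.4;1.85 -0.5 6.2 0 -2.3 0.4 0.4;1.85 -0.5 6.2 0 -2.3 0.4 0.4;1.85 -0.5 6.2 0 -2.3 0.4 0.4'
python3 - <<'E'
from nest import *
s=r.state();im=eyes.read_camera("wrist");T=tool(s);print(s["position"],s["contact_force"]);np.save("w4.npy",T)
cv2.imwrite("pics/w4.png",im[:,:,::-1]);print(minv(T))
E
```

```text
t: 5.45
position: [502.7, 59.7, 160.9]
ee_rot: [0.995, -0.016, -0.098, 0.0]
contact_force: [0.4, -0.6, -3.4]
gripper_width: 44.6
gripper_force: 63.9
[502.697  59.724 160.94 ] [ 0.39  -0.557 -3.431]
(array([39.885,  0.604, 63.722]), array([-54.283,   0.558,  82.391]), array([-0.004,  0.196,  0.   ]))
```

View pics/w4.png

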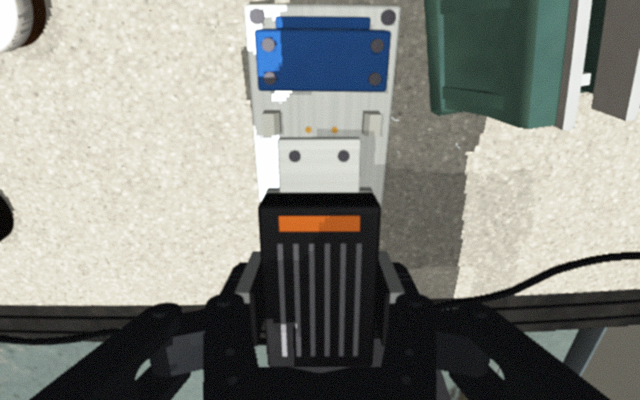

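Clear view: lip at 257–390 × 30–91, front guides at (272,123) and (372,123), tongue tip at row 138, columns 279–361. Everything lines up closely.

Run:
```python
from nest import *
im=cv2.imread("pics/w4.png");T=np.load("w4.npy");c=cam("wrist",T)
g=im.astype(int)
for y in (45,80): print(y,"B",g[y,250:264,0],g[y,382:398,0],"R",g[y,250:264,2],g[y,382:398,2])
for y in (12,105,123,150): print(y,g[y,240:300,1],g[y,350:406,1])
print("col300",g[84:100,300],g[0:40:1,320,0])
N=np.eye(4);N[:3,:3]=R.from_euler("z",NY).as_matrix();N[:3,3]=SEAT
def nf(P): return (P-SEAT)@N[:3,:3]
print(nf(cast(c,[[257.5,80],[389,80],[257.5,45],[390.5,45],[310,91]],27)))
print(nf(cast(c,[[247,12],[400,12],[320,6]],8)))
n,t,e=minv(T);print(proj(c,N[:3,:3]@n+SEAT))
```

```text
45 B [255 255 255 255 255 239 206 212 220 219 213 197 166 159] [ 83  83 101 115 117 116 104 118 157 189 203 198 196 189 163 134] R [254 254 254 255 255 215 108  60  60  63  69 102 131 153] [ 78  59  42  34  26  31  31  81 152 196 208 203 202 192 166 140]
80 B [158 180 188 192 197 195 190 160 124 109 115 119 117 103] [ 97 114 112 106 108 149 174 193 193 196 171 146 106  93 100 103] R [159 184 190 197 202 200 192 150  82  36  33  36  30  39] [ 25  35  31  32  72 144 180 197 197 199 178 152 112 104 111 116]
12 [221 219 219 220 237 251 254 255 255 248 196 149 147 152 152 150 147 142
 145 146 143 138 142 195 247 255 255 254 254 254 254 254 254 254 254 254
 254 254 255 252 237 228 225 223 214 216 211 206 207 210 203 205 207 207
 205 207 202 204 209 210] [208 211 209 209 207 204 207 212 212 212 209 213 218 212 210 211 208 207
 208 214 211 211 210 209 202 208 207 210 216 211 209 190 158 119  95  76
  76  76  72  74  76  70  76  91 142 184 206 210 194 168 139 127 117 118
 122 114]
105 [227 230 232 229 227 212 209 207 214 199 163 142 166 190 194 199 204 203
 201 200 205 198 194 200 193 198 199
[... 1270 characters left out ...]
 122 117 128 132 127 123 118 118 117 117
 118 118]
col300 [[115  68  35]
 [111  63  32]
 [113  69  35]
 [109  61  22]
 [116  69  34]
 [101  60  30]
 [103  82  71]
 [131 128 124]
 [150 155 152]
 [164 173 168]
 [169 177 175]
 [188 194 191]
 [191 199 196]
 [188 196 194]
 [190 200 191]
 [196 205 201]] [114 116 116 115 138 161 178 195 203 209 206 204 207 205 206 191 151 115
 110 116 117 119 113 116 115 112 112 102  83  77  93 106 112 119 119 120
 117 120 117 120]
[[ 56.515  32.681  19.   ]
 [ 56.674 -36.042  19.   ]
 [ 73.523  31.44   19.   ]
 [ 73.711 -35.312  19.   ]
 [ 50.832   5.313  19.   ]]
[[ 88.933  38.954  -0.   ]
 [ 89.187 -42.65    0.   ]
 [ 91.653   0.063   0.   ]]
[[319.074 136.364]]
```

Run:
```python
from nest import *
T=np.load("w4.npy");c=cam("wrist",T);Rn=R.from_euler("z",NY).as_matrix()
def nf(P): return (P-SEAT)@Rn
print(nf(cast(c,[[251,105],[391,105],[252.8,123],[390,123],[254.8,150],[387,150]],8)))
print("guides",nf(cast(c,[[281,123],[361.5,123]],16)))
n,t,e=minv(T)
print("tip",nf(cast(c,[[279.5,138],[361,138]],SEAT[2]+n[2]+7.8)))
print("stripe",nf(cast(c,[[278.5,223],[361,223]],SEAT[2]+n[2]+34)))
```

```text
[[ 39.42   40.805   0.   ]
 [ 39.569 -42.254   0.   ]
 [ 28.572  40.628   0.   ]
 [ 28.709 -42.662   0.   ]
 [ 11.344  40.812   0.   ]
 [ 11.453 -42.386   0.   ]]
guides [[ 30.679  22.632   8.   ]
 [ 30.755 -24.29    8.   ]]
tip [[ 41.615  16.664  71.522]
 [ 41.661 -16.377  71.522]]
stripe [[ 17.337  15.686  97.722]
 [ 17.351 -14.915  97.722]]
```

```bash
sed -i 's/^SEAT=.*/SEAT=[504.7,57.15,8];NY=-0.04;OFF=[0.7,1.3,79.4]/' nest.py
python3 - <<'E'
from nest import *
print(minv());print(delta(mgoal(43,14,.25)))
E
```

```text
(array([40.008,  1.359, 64.441]), array([-54.183,   0.544,  82.972]), array([-0.004,  0.194,  0.009]))
[ 0.573  0.039  1.526  0.062 -0.639  0.096]
```

```bash
python3 -m crank '0.3 0.04 0.8 0.05 -0.4 0.1 0.4;0.57 0.04 1.5 0.05 -0.65 0.1 0.4;0.57 0.04 1.5 0.05 -0.65 0.1 0.4;0.57 0.04 1.5 0.05 -0.65 0.1 0.4;0.57 0.04 1.5 0.05 -0.65 0.1 0.4'
python3 - <<'E'
from nest import *
s=r.state();im=eyes.read_camera("wrist");T=tool(s);print(s["position"],s["contact_force"]);np.save("w5.npy",T)
cv2.imwrite("pics/w5.png",im[:,:,::-1]);print(minv(T));print(delta(mgoal(51,4,.25),T))
E
```

```text
t: 6.0
position: [510.3, 58.5, 113.2]
ee_rot: [0.992, -0.02, -0.126, -0.002]
contact_force: [0.5, -0.7, -2.9]
gripper_width: 44.7
gripper_force: 63.7
[510.27   58.507 113.201] [ 0.45  -0.666 -2.917]
(array([42.126,  0.187, 13.755]), array([-50.83 ,   0.178,  37.74 ]), array([-0.001,  0.253,  0.   ]))
[0.361 0.009 0.246 0.014 0.029 0.001]
```

View pics/w5.png

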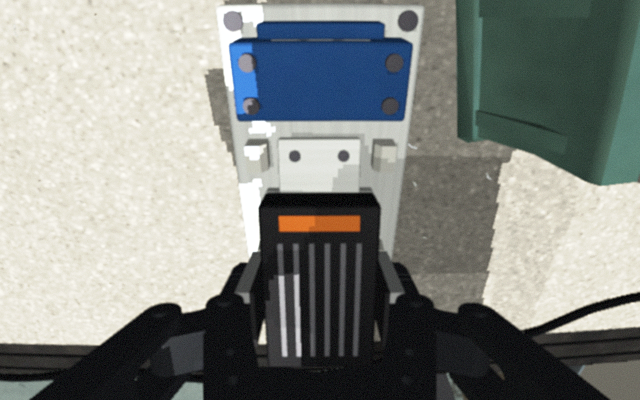

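Tongue mid-column 320, guide mid 320.7 and lip mid 321, so it is centred within ~0.3 mm. The tip is about 7 mm short of the lip front (row 121).

Run:
```python
from nest import *
T=np.load("w5.npy")
for g in ((43,2.5,.25),(47,2.3,.25),(53,2.,.25)): print(delta(mgoal(*g,y=-.2),T))
```

```text
[0.115 0.016 0.361 0.014 0.029 0.001]
[0.246 0.016 0.334 0.014 0.029 0.001]
[0.442 0.016 0.294 0.014 0.029 0.001]
```

```bash
python3 -m crank '0.11 0.015 0.36 0 0 0 0.4;0.11 0.015 0.36 0 0 0 0.4;0.25 0.015 0.335 0 0 0 0.4;0.25 0.015 0.335 0 0 0 0.4'
python3 - <<'E'
from nest import *
T=tool();print(minv(T));print(delta(mgoal(53,2,.25,y=-.2),T))
E
```

```text
t: 6.45
position: [513.7, 57.9, 99.3]
ee_rot: [0.991, -0.02, -0.129, -0.002]
contact_force: [-2.8, 0.9, 3.4]
gripper_width: 44.4
gripper_force: 64.6
(array([45.041, -0.285, -0.346]), array([-47.761,  -0.294,  24.225]), array([-0.001,  0.259,  0.   ]))
[ 0.213  0.    -0.126  0.014  0.101  0.001]
```

```bash
python3 -m crank '0 0 -0.06 0 0 0 0.4;0.12 0 -0.1 0 0 0 0.4;0.16 0 -0.1 0 0 0 0.4;0.16 0 -0.1 0 0 0 0.4'
python3 - <<'E'
from nest import *
T=tool();print(minv(T));print(delta(mgoal(56,1.5,.25,y=-.2),T))
E
```

```text
t: 6.85
position: [519.3, 57.6, 100.2]
ee_rot: [0.992, -0.02, -0.128, -0.002]
contact_force: [-0.1, -0.6, -3.4]
gripper_width: 44.7
gripper_force: 64.0
(array([50.69 , -0.401,  0.621]), array([-42.147,  -0.386,  25.062]), array([-0.001,  0.257, -0.   ]))
[ 0.144 -0.003 -0.059  0.014  0.085 -0.002]
```

```bash
python3 -m crank '0.12 -0.005 -0.04 0 0.05 0 0.4;0.16 -0.005 -0.05 0 0.08 0 0.4;0.16 -0.005 -0.05 0 0.08 0 0.4;0.16 -0.005 -0.05 0 0.08 0 0.4'
python3 - <<'E'
from nest import *
T=tool();print(minv(T));print(delta(mgoal(59,1.,.2,y=-.2),T),delta(mgoal(61,1.,.2,y=-.2),T))
E
```

```text
t: 7.25
position: [523.3, 57.6, 100.3]
ee_rot: [0.992, -0.02, -0.126, -0.002]
contact_force: [-3.3, -0.9, -3.6]
gripper_width: 44.5
gripper_force: 63.8
(array([55.221, -0.221,  0.808]), array([-37.732,  -0.221,  24.799]), array([-0.001,  0.253, -0.   ]))
[-0.016  0.003  0.068  0.015  0.603  0.   ] [0.048 0.003 0.051 0.015 0.603 0.   ]
```

Run:
```python
from nest import *
T=tool()
for g in ((57,.8,.22),(58.3,.8,.17),(59.3,.7,.13)): print(delta(mgoal(*g,y=-.2),T))
```

```text
[-0.028  0.003  0.05   0.015  0.373  0.   ]
[-0.112  0.003  0.144  0.015  0.946  0.001]
[-0.177  0.003  0.227  0.015  1.405  0.001]
```

```bash
python3 -m crank '-0.03 0 0.05 0 0.37 0 0.4;-0.11 0 0.145 0 0.95 0 0.4;-0.18 0 0.225 0 1.4 0 0.4;-0.18 0 0.225 0 1.4 0 0.4;-0.18 0 0.225 0 1.4 0 0.4'
python3 - <<'E'
from nest import *
T=tool();print(minv(T))
for g in ((60.3,.5,.12),(60.6,.4,.08),(60.6,.3,.04)): print(delta(mgoal(*g,y=-.2),T))
E
```

```text
t: 7.75
position: [515.9, 57.9, 95.0]
ee_rot: [0.998, -0.02, -0.066, -0.001]
contact_force: [-5.4, 0.2, -3.9]
gripper_width: 44.5
gripper_force: 63.8
(array([58.534, -0.163,  0.629]), array([-36.639,  -0.187,  13.207]), array([-0.001,  0.131,  0.   ]))
[0.029 0.004 0.019 0.015 0.131 0.003]
[-0.064  0.004  0.102  0.015  0.589  0.003]
[-0.164  0.004  0.19   0.015  1.047  0.004]
```

```bash
python3 -m crank '0.045 0 0.015 0 0.13 0 0.4;0.045 0 0.015 0 0.13 0 0.4;-0.05 0 0.095 0 0.58 0 0.4;-0.05 0 0.095 0 0.58 0 0.4;-0.05 0 0.095 0 0.58 0 0.4'
python3 - <<'E'
from nest import *
T=tool();print(minv(T))
for g in ((60.3,.3,.05),(60.3,.2,.02),(60.3,.0,.0)): print(delta(mgoal(*g,y=-.2),T))
E
```

```text
t: 8.25
position: [514.0, 58.0, 92.2]
ee_rot: [0.999, -0.02, -0.041, -0.0]
contact_force: [-6.3, 0.4, -3.8]
gripper_width: 45.0
gripper_force: 63.9
(array([60.872, -0.146,  0.304]), array([-34.808,  -0.165,   8.139]), array([-0.001,  0.082,  0.   ]))
[-0.102  0.004  0.065  0.013  0.363  0.002]
[-0.178  0.004  0.13   0.013  0.707  0.003]
[-0.228  0.004  0.179  0.013  0.936  0.003]
```

```bash
python3 -m crank '-0.05 0 0.03 0 0.18 0 0.4;-0.1 0 0.065 0 0.36 0 0.4;-0.14 0 0.095 0 0.53 0 0.4;-0.18 0 0.13 0 0.71 0 0.4;-0.18 0 0.13 0 0.71 0 0.4'
python3 - <<'E'
from nest import *
T=tool();print(minv(T),r.state()["torque"])
for g in ((60.3,.2,.01),(60,.0,.0),(59.3,0,0)): print(delta(mgoal(*g,y=-.2),T))
E
```

```text
t: 8.75
position: [508.4, 58.3, 88.8]
ee_rot: [1.0, -0.02, -0.009, 0.0]
contact_force: [-4.7, 0.2, -3.4]
gripper_width: 44.9
gripper_force: 63.9
(array([60.443, -0.121,  0.295]), array([-35.54 ,  -0.151,   2.117]), array([-0.001,  0.019,  0.   ])) [ 0.035  1.026 -0.002]
[-0.028  0.005  0.021  0.013  0.103  0.004]
[-0.064  0.005  0.047  0.013  0.217  0.004]
[-0.088  0.005  0.048  0.013  0.217  0.004]
```

```bash
python3 -m crank '-0.02 0 0.02 0 0.1 0 0.4;-0.03 0 0.04 0 0.2 0 0.4;-0.03 0 0.05 0 0.22 0 0.4;-0.03 0 0.05 0 0.22 0 0.4'
python3 - <<'E'
from nest import *
T=tool();print(minv(T),r.state()["torque"],r.state()["contact_force"])
im=eyes.read_camera("scene");a=im[170:270,280:400];cv2.imwrite("pics/s6.png",cv2.resize(a,None,fx=6,fy=6,interpolation=2)[:,:,::-1])
E
```

```text
t: 9.15
position: [507.2, 58.3, 87.5]
ee_rot: [1.0, -0.02, -0.001, 0.001]
contact_force: [-10.0, 0.2, 1.0]
gripper_width: 44.8
gripper_force: 64.4
(array([60.612, -0.109,  0.034]), array([-35.388,  -0.141,   0.217]), array([-0.001,  0.002,  0.   ])) [-0.02   1.368 -0.008] [-9.951  0.216  0.965]
```

View pics/s6.png

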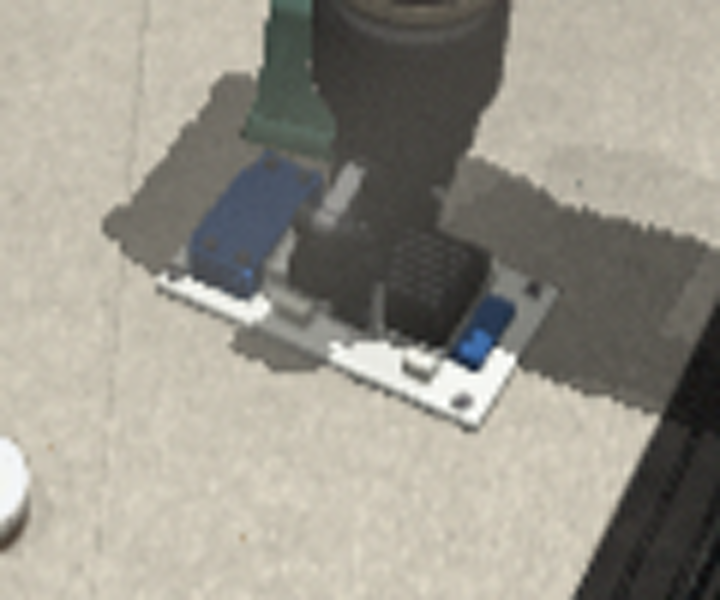

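The scene crop shows the module lying between the guides, in front of the blue heel (485,330), with the tongue under the lip. I ease it back to the heel, then let go.

```bash
python3 -m crank '-0.03 0 0 0 0 0 0.4;-0.05 0 0 0 0 0 0.4;-0.05 0 0 0 0 0 0.4;-0.05 0 0 0 0 0 0.4'
python3 - <<'E'
from nest import *
T=tool();print(minv(T))
E
```

```text
t: 9.6
position: [506.7, 58.3, 87.6]
ee_rot: [1.0, -0.02, 0.001, 0.001]
contact_force: [-5.0, -0.3, -3.3]
gripper_width: 44.4
gripper_force: 63.9
(array([60.322, -0.126,  0.251]), array([-35.678,  -0.155,   0.115]), array([-0.001, -0.001,  0.   ]))
```

```bash
python3 -m crank '-0.01 0 0.01 0 0 0 0.5;-0.01 0 0.01 0 0 0 0.75;-0.01 0 0.01 0 0 0 0.75;-0.01 0 0.01 0 0 0 0.75;-0.01 0 0.01 0 0 0 0.75'; python3 -m crank '0 0 -0.5 0 0 0 0.75;0 0 -1.2 0 0 0 0.75;0 0 -2.4 0 0 0 0.75;-0.5 0 -3.6 0 0 0 0.75;-1 0 -4.5 0 0 0 0.75;-1 0 -4.5 0 0 0 0.75;-1 0 -4.5 0 0 0 0.75'
python3 - <<'E'
from nest import *
s=r.state();im=eyes.read_camera("wrist");T=tool(s);np.save("w7.npy",T);print(s["contact_force"])
cv2.imwrite("pics/w7.png",im[:,:,::-1])
E
```

```text
t: 10.1
position: [508.1, 58.2, 88.7]
ee_rot: [1.0, -0.02, 0.003, 0.001]
contact_force: [-0.0, -1.6, -0.1]
gripper_width: 64.0
gripper_force: 0.0
t: 10.8
position: [477.0, 59.6, 224.1]
ee_rot: [1.0, -0.02, 0.003, 0.001]
contact_force: [-0.5, -0.7, -0.2]
gripper_width: 64.0
gripper_force: 0.0
[-0.545 -0.701 -0.229]
```

View pics/w7.png

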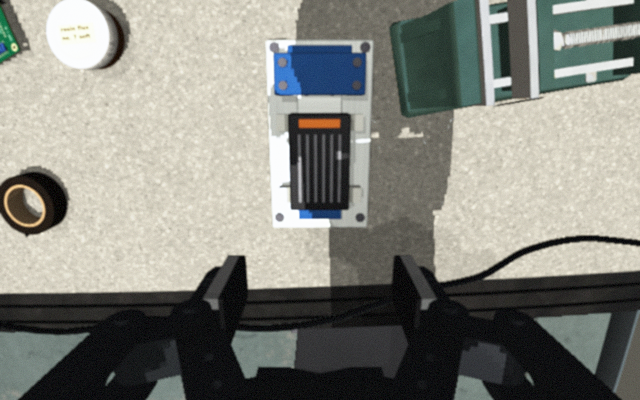

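The module sits squarely between the guides: case 290–350 × 114–211, tongue under the lip, heel visible behind the tail at rows 211–218. I check the top outline in numbers.

Run:
```python
from nest import *
im=cv2.imread("pics/w7.png");g=im.max(2).astype(int)
print(g[108:122,300],g[108:122,340],g[205:222,305],g[205:222,335])
for y in(130,200):print(g[y,284:298],g[y,342:356])
c=cam("wrist",np.load("w7.npy"));Rn=R.from_euler("z",NY).as_matrix()
nf=lambda uv,z:(cast(c,uv,z)-SEAT)@Rn
print(nf([[290,130],[350,130],[291,200],[349.5,200],[305,210.5],[335,210.5]],36),nf([[300,113.5],[340,113.5]],16), nf([[305,218.5],[335,218.5]],16),"lip",nf([[300,95.5],[340,95.5]],27))
```

```text
[203 204 207 203 168  96  34  32  38  45  88 152 192 212] [180 188 181 183 141  79  30  34  39  47  61  93 122 122] [ 35  38  35  41  89 163 201 213 211 211 211 211 211 229 249 255 254] [ 25  25  22  32  43  78 102 106 102 103 101 105  97 119 151 177 179]
[177 164 145 134  88  40  34  40  34  37  33  40  36  36] [ 41  40  41  34  38  36  31  43  91 125 139 142 155 169]
[254 254 252 240 233 213 145  78  65  64  69  68  71  76] [ 28  26  30  23  22  30  59  98 114 123 146 171 187 185]
[[ 25.085  21.669  28.   ]
 [ 25.149 -22.44   28.   ]
 [-28.446  22.036  28.   ]
 [-28.389 -23.414  28.   ]
 [-36.992  11.245  28.   ]
 [-36.963 -12.266  28.   ]] [[ 36.228  15.23    8.   ]
 [ 36.275 -16.063   8.   ]] [[-50.522  12.159   8.   ]
 [-50.491 -13.344   8.   ]] lip [[ 49.66   14.482  19.   ]
 [ 49.706 -15.202  19.   ]]
```

```bash
python3 -c "
from cell import r
print(r.close_job())"
```

```text
the job is handed in; nothing more can be done
None
```

The module is loaded in the nest and released, and I handed the job in at about 11 s of the 54 s allowed; no verdict came back. In the last wrist picture it lies square with the tongue under the lip and the tail against the heel stop, the wrist force never read above about 11 N, and the arm stayed clear of the tape roll, jar and reel.

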